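# Set up a cap for inspection under the angled reflector

### The arm

A 7-joint arm with a two-finger parallel gripper is mounted at the origin on the work surface. World frame = base frame: x ahead of the robot, y to its left, z up, the work surface at z = 0. Lengths are in mm, angles in rad, forces in N, time in s.
With the tool pointing down it reaches from about 400 to 875 mm from the base axis. Payload 4.4 kg.
Tool frame: the origin (TCP) lies at the very end of the fingers, on their centre line; the grasp point (between the pads) lies 19 mm behind it; z points along the fingers, y is the direction in which the jaws open and shut (so a half turn about z gives the same grasp; the last joint's range is limited). The gripper opens to 85 mm and grips with 20 to 120 N. Pads are 22 mm wide; open, the fingers measure 114 mm over their backs; the gripper's body (76 mm by 85 mm) begins 54 mm behind the grasp point. The pads swing forward as they close: fully open they stand 13 mm farther back than shut.
Start: joints at [1.052, 0.628, 0.038, 1.517, -0.027, 0.996, -0.02], TCP at [284.394, -584.498, 231.313] pointing down, gripper open.
Joint ranges: [-3.06, 3.06], [-0.37, 2.12], [-1.25, 1.32], [0.18, 2.47], [-1.1, 4.24], [0.23, 1.98], [-2.94, 2.94]. Speed limits (rad/s): [2.57, 2.57, 3.14, 3.14, 3.14, 3.14, 3.14].

### API

Orientations are given as [roll, pitch, yaw] about the fixed x, y, z axes, in that order (R = Rz(yaw) Ry(pitch) Rx(roll)).
In Python, from cell import read_state, get_image, calibration, finish_job gives the robot as it stands. The module is installed in compiled form; this text tells all that it offers.
- The arm moves only by the tool apply_moves, never from a script. Its argument "increments" is a list of rows, each an object of numbers: "tx", "ty", "tz": the shift along the world's x, y, z in m; "rx", "ry", "rz": the turn, a rotation vector about the world's x, y, z in units of 5 degrees (1.0 is 5 degrees); "claw": the finger opening in m, from 0 to 0.0854. In form: [{"tx": .., "ty": .., "tz": .., "rx": .., "ry": .., "rz": .., "claw": ..}, ...]. A call has 1 to 12 rows; each row is the pose to reach, as a shift and turn from the pose commanded when the call began; what a row does not reach only later rows make up. A row lasts 1/10 s, in which the tool goes at most 50 mm and 8.59 degrees, less where a joint would pass 70% of its speed; a pose out of reach is approached as far as the arm can. A call with a gripper value outside its range is refused whole. The fingers move at their own pace and stop on an object; the grip force is fixed at half the most. Time passes only in rows, so rows that repeat a pose let the fingers close. It gives the time, the measured TCP pose, the force and the opening at its end, in the units of the state.
- read_state(): the state, without advancing time (a new reading comes with each control period).
- get_image(name): name is "side" or "top"; returns the picture (480x640x3 uint8, red, green, blue); there is no depth.
- calibration(name): a dict with "camera_matrix" (3x3 intrinsics, pixels), "origin" and "attitude" of the camera in the world. Camera axes: x right, y up, looking along -z (the intrinsics and any distortion apply to the point x, -y, -z); pixel columns grow to the right and rows downward; lengths in mm; the calibration is good to about 2 mm. A picture is of the moment at which its call begins. calibration takes no time and is no camera call.
- finish_job(): hands the job in, once; it reports no verdict.
The state is a dict: "clock": time; "qpos": joint angles; "qd": joint speeds; "tau": joint torques, N m; "eef_pos": TCP position; "tool_rot": TCP orientation; "force": force on the tool from outside, world axes, zero at the start; "torque": the same for the moment, N m; "width": finger opening in mm.
Only numpy, scipy, OpenCV 4.12 (cv2) and the standard library are available. Lean on these libraries where they do the work, as an engineer would, in place of code of your own. Each camera call takes 0.05 s, during which the arm holds its last target. There are 200 camera calls.

### The job

First move the orange cap that lies on the dark grey sorting plate onto the plate's round white spot, so that it stands upright wholly on the spot. Then fold the white reflector panel down towards it about its stiff hinge until the panel is in line with the red pointer beside it, and leave it standing there. Do not shift the pointer, the other caps, the bottle or the gauge.

Things in the scene. Friction and masses are not known exactly. Their poses are not given: they have to be found in the camera images.
- plate: Fixed dark grey sorting plate, 240 (x) x 260 (y) x 12 mm thick. Origin: centre of its underside, on the table; z up. Its hinge runs along its own x axis near its +y edge. Bearing blocks at own x = -78 and +78 mm stand up to 46 mm above the table. (Away to the robot's left, near x 0.2, y 0.6 m, stands a fixed magnifier whose lens reaches to about x 0.5, y 0.45, 0.36 m high: keep clear.)
- spot (a point): Centre of the round white spot (56 mm across, painted) on the plate's top face, at plate (0, 0, 12) mm. Axes as the plate's.
- hinge (a point): Middle of the reflector's hinge axis, which runs along the plate's x axis, at plate (0, 110, 34) mm. Axes as the plate's.
- reflector (a joint): Angle (rad) of the stiff white panel: 0 = level, reaching from the hinge in the plate's -y over the plate; pi/2 = upright; more = leaning back to +y. Stops 0 and 2.1; starts at 1.45 to 1.85. Panel 140 mm wide along the hinge (centred on point hinge), 5 mm thick, free edge 130 mm from the axis, 120 g. Hinge friction 0.35 N m, no spring: it stays where left; 3 to 5 N near the edge moves it.
- reflector_edge (a point): Middle of the reflector's free edge, 130 mm from the hinge axis, midway through its 5 mm thickness (the panel is white with black edging). Its -y axis points from the hinge to the edge along the panel, its x axis along the hinge.
- pointer (a joint): Angle (rad) of the red pointer, measured about the same hinge axis and in the same way as the reflector's. It shows the wanted angle, between 0.6 and 1.0, and differs each time. It is held by friction of 1.5 N m and must not be shifted.
- pointer_tip (a point): Tip of the red pointer, a bar 6 x 9 mm that runs 80 mm out from the hinge axis, 91 mm along the plate's +x from the hinge's middle, so 20 mm clear of the panel's end. Its -y axis points from the hinge to the tip along the bar.
- cap: Orange dispensing cap that starts on the plate: body 36 mm across and 18 mm high, with a narrower closed spout 24 mm across on top, 28 mm high in all, about 30 g. Origin: centre of its underside; z up. Starts standing upright.
- spare_cap_a: Another such orange cap, on the table beside the plate; leave alone. Origin: centre of its underside.
- spare_cap_b: Another such orange cap, on the table beside the plate; leave alone. Origin: centre of its underside.
- bottle: Squat clear glass bottle on the table, 68 mm across, 85 mm high; leave alone. Origin: centre of its underside.
- gauge: Steel go-no-go plug gauge lying on the table beyond the hinge side of the plate, 106 mm long along its own x, 18 mm high; leave alone. Origin: under the middle of its grip.

How it is judged (in metres and radians):
On the way, in this order (a step that is already met when the one before it is completed fails the run):
1. the cap stands upright on the white spot, let go, before the reflector is folded down (horizontal distance between cap and spot below 0.011 m and z of cap in the frame of spot below 0.004 m and angle between cap's own z axis and vertical below 0.1 rad and contact force between the fingers and cap below 0.2 N and value of joint reflector above 1.2 rad), for 0.2 s.
2. the reflector is folded down in line with the pointer, with the cap on the spot (angle between the y axis of reflector_edge and the y axis of pointer_tip, either way round below 0.08 rad and horizontal distance between cap and spot below 0.011 m and z of cap in the frame of spot below 0.004 m and angle between cap's own z axis and vertical below 0.1 rad), for 0.3 s.
At the end, for the whole second after the job is handed in: The cap stands upright on the plate with its centre within 11 mm of the white spot's centre; the reflector is within 0.08 rad (about 4.5 degrees) of the pointer's line; both at rest (all of step 2 and velocity of joint reflector between -0.02 and 0.02 rad/s and linear speed of cap below 0.01 m/s); the robot touches nothing.
It fails at once if the red pointer is shifted by more than 4 mm at its tip (distance of pointer_tip from where it was at the start of the episode above 0.004 m).
It fails at once if the spare cap a is shifted by more than 15 mm or tipped (distance of spare_cap_a from where it was at the start of the episode above 0.015 m or angle between spare_cap_a's own z axis and vertical above 0.3 rad).
It fails at once if the spare cap b is shifted by more than 15 mm or tipped (distance of spare_cap_b from where it was at the start of the episode above 0.015 m or angle between spare_cap_b's own z axis and vertical above 0.3 rad).
It fails at once if the bottle is shifted by more than 15 mm or tipped (distance of bottle from where it was at the start of the episode above 0.015 m or angle between bottle's own z axis and vertical above 0.3 rad).
It fails at once if the gauge is shifted by more than 15 mm or tipped (distance of gauge from where it was at the start of the episode above 0.015 m or angle between gauge's own z axis and vertical above 0.3 rad).
It also fails if it takes over 48 s, if anything falls off the work surface, if the arm or the gripper's body presses on something with over 40 N, if the wrist force passes 120 N, or if a joint passes its speed limit or range.

## Working session

There is one attempt and no reset: what is moved stays moved. The work goes in short steps, Python scripts to look and compute and a tool call to move; the robot and the scene stay as the last step left them, time stands still between calls to the robot, and variables do not carry over. Pictures are saved under pics/ and viewed, about 8 in all and at most 12, crops included, and the job is handed in when it is done.

Besides the shell and the picture viewer there is one more tool, called after "Emit:" as name([rows], argument=value, ...), one row to a line, values as JSON. apply_moves: Moves the arm, as the interface text tells. Its arguments: {"type":"object","properties":{"increments":{"type":"array"}},"required":["increments"]}

```bash
mkdir -p pics; python3 - <<'E'
from cell import *
import cv2
for n in("side","top"):
    cv2.imwrite(f"pics/{n}0.png",cv2.cvtColor(get_image(n),cv2.COLOR_RGB2BGR)); print(n,calibration(n))
print(read_state())
E
```

```text
side {'camera_matrix': array([[448.53579826,   0.        , 329.7118569 ],
       [  0.        , 448.53579826, 239.87138303],
       [  0.        ,   0.        ,   1.        ]]), 'origin': array([ 584.30420418, -497.75359858,  604.3888263 ]), 'attitude': array([ 0.78867677,  0.00948328, -0.06186019])}
top {'camera_matrix': array([[624.40368024,   0.        , 312.90312062],
       [  0.        , 624.40368024, 237.07915892],
       [  0.        ,   0.        ,   1.        ]]), 'origin': array([ 391.51946587,   52.5078666 , 1182.93742119]), 'attitude': array([ 0.19602482, -0.02201273, -1.5700975 ])}
{'clock': 0.1, 'qpos': array([ 1.0521728 ,  0.62927499,  0.03845433,  1.51825944, -0.02697949,
        0.9962834 , -0.02000399]), 'qd': array([ 0.00121577, -0.00209826,  0.0018553 , -0.00204866, -0.00047712,
        0.00076617,  0.00087491]), 'tau': array([ 3.31148214e-03, -5.64537942e+01,  1.23062510e+00, -1.93975031e+01,
        1.13335319e-02,  5.39058834e-03,  2.30473023e-05]), 'eef_pos': array([ 284.15481516, -583.98541254,  230.47011268]), 'tool_rot': array([-3.13988621e+00,  4.08733408e-05,  4.52823176e-01]), 'force': array([-0.54676506,  0.18303638,  0.4819369 ]), 'torque': array([ 0.02122418, -0.03259229, -0.06847653]), 'width': 85.65335081066495}
```

View pics/side0.png

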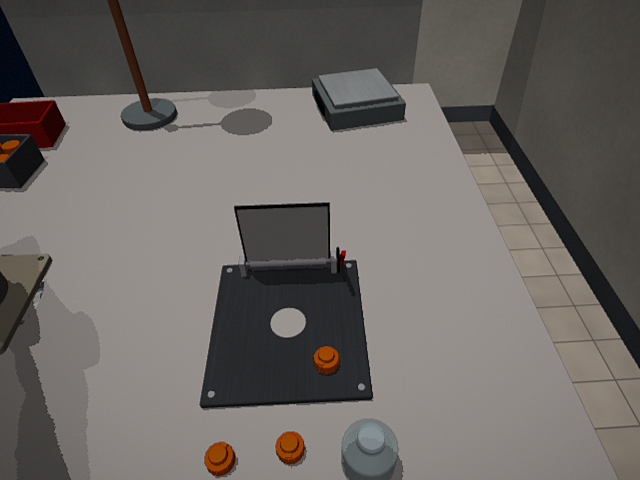

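View pics/top0.png

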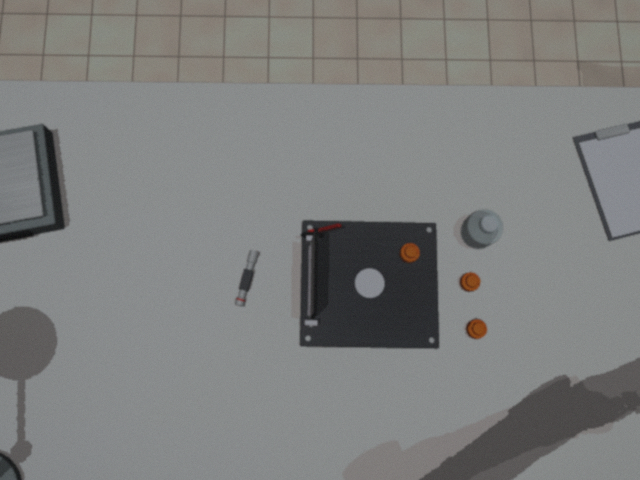

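The side view shows the spot at (288,322), the cap at (326,360), the panel nearly upright with its edge at rows 205–255, and the pointer near (342,258). In the top view the spot is at (370,283), the cap at (410,253), and the pointer runs from (305,233) to (341,226). The spare caps, bottle and gauge are all off the plate.

```bash
cat >h.py <<'E'
from cell import *
import cv2,numpy as np
from scipy.spatial.transform import Rotation as R
C={n:calibration(n) for n in("side","top")}
def ray(n,uv):
    c=C[n];K=c["camera_matrix"]
    d=np.array([(uv[0]-K[0,2])/K[0,0],-(uv[1]-K[1,2])/K[1,1],-1])
    return c["origin"],R.from_euler("xyz",c["attitude"]).apply(d)
def onz(n,uv,z):
    o,d=ray(n,uv);return o+d*(z-o[2])/d[2]
def proj(n,p):
    c=C[n];v=R.from_euler("xyz",c["attitude"]).inv().apply(np.array(p)-c["origin"])
    q=c["camera_matrix"]@np.array([v[0],-v[1],-v[2]]);return q[:2]/q[2]
def tri(a,b):
    o,d=ray("side",a);p,e=ray("top",b)
    s=np.linalg.lstsq(np.c_[d,-e],p-o,rcond=None)[0]
    x,y=o+d*s[0],p+e*s[1];return (x+y)/2,np.linalg.norm(x-y)
def blobs(m,amin=30):
    n,l,s,c=cv2.connectedComponentsWithStats(m.astype(np.uint8))
    return [(s[i,4],c[i].round(1),s[i,:4]) for i in range(1,n) if s[i,4]>=amin]
def grab(n,save=None):
    im=get_image(n)
    if save: cv2.imwrite(save,cv2.cvtColor(im,cv2.COLOR_RGB2BGR))
    return im
def orange(im): 
    h=cv2.cvtColor(im,cv2.COLOR_RGB2HSV);return (h[...,0]>7)&(h[...,0]<20)&(h[...,1]>180)&(h[...,2]>90)
def red(im):
    h=cv2.cvtColor(im,cv2.COLOR_RGB2HSV);return ((h[...,0]<6)|(h[...,0]>174))&(h[...,1]>140)&(h[...,2]>50)
E
python3 - <<'E'
from h import *
for n in C:
    im=cv2.cvtColor(cv2.imread(f"pics/{n}0.png"),cv2.COLOR_BGR2RGB)
    for a,c,b in blobs(orange(im)): print(n,"orange",a,c,b,onz(n,c,16).round(1), onz(n,c,28).round(1))
    for a,c,b in blobs(red(im),8): print(n,"red",a,c,b)
    w=im.min(2)>115
    x0,y0,x1,y1=(265,300,312,345) if n=="side" else (350,262,390,304)
    for a,c,b in blobs(w[y0:y1,x0:x1],50): print(n,"spot",a,c+[x0,y0],b,onz(n,c+[x0,y0],12).round(1))
corn={"side":[(223,262),(356,262),(371,398),(202,405)],"top":[(302,346),(302,221),(437,223),(439,348)]}
for n in corn: print(n,[onz(n,c,12).round(0)[:2].tolist() for c in corn[n]])
s=cv2.imread("pics/side0.png")[190:290,220:380];t=cv2.imread("pics/top0.png")[210:360,290:450]
s=cv2.resize(s,None,fx=4,fy=4,interpolation=2);t=cv2.resize(t,None,fx=4,fy=4,interpolation=2)[:, :]
cv2.imwrite("pics/sc.png",s);cv2.imwrite("pics/tc.png",t[:600])
E
```

```text
side orange 127 [  9.5 144.4] [  0 140  19  10] [-130.6  472.8   16. ] [-116.  453.   28.]
side orange 48 [  3.2 156.5] [  0 154   9   7] [-122.6  421.4   16. ] [-108.2  402.6   28. ]
side orange 416 [325.7 357. ] [314 346  25  26] [ 594.3 -150.3   16. ] [ 594.1 -157.4   28. ]
side orange 584 [289.1 445.4] [276 432  28  30] [ 540.7 -273.6   16. ] [ 541.6 -278.2   28. ]
side orange 594 [217.9 456.6] [205 442  28  32] [ 451.5 -281.5   16. ] [ 454.2 -285.9   28. ]
side red 1635 [ 25.3 119.4] [  0 100  55  48]
side red 18 [343.3 252.9] [342 251   4   5]
side red 17 [341.6 262.4] [340 260   4   5]
side spot 795 [287.6 322. ] [ 6  8 35 29] [537.6 -81.7  12. ]
top orange 259 [409.5 252.2] [401 244  18  18] [ 594.9 -156.9   16. ] [ 592.8 -154.8   28. ]
top orange 230 [469.9 281.3] [462 273  17  17] [ 539.6 -269.9   16. ] [ 538.1 -266.5   28. ]
top orange 246 [476.5 328.5] [468 320  18  18] [ 451.3 -277.9   16. ] [ 450.6 -274.5   28. ]
top red 72 [328.9 227.1] [318 224  23   8]
top red 10 [311.  230.5] [309 230   5   2]
top spot 624 [369.2 282.6] [ 6  7 28 28] [537.  -79.5  12. ]
side [[421.0, 55.0], [659.0, 39.0], [653.0, -216.0], [421.0, -210.0]]
top [[419.0, 47.0], [656.0, 48.0], [653.0, -213.0], [415.0, -207.0]]
```

View pics/sc.png

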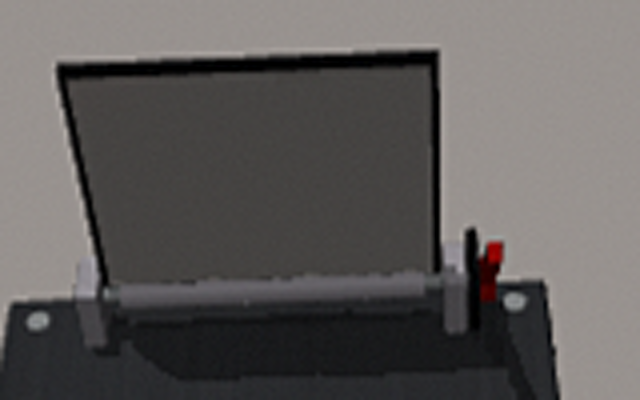

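View pics/tc.png

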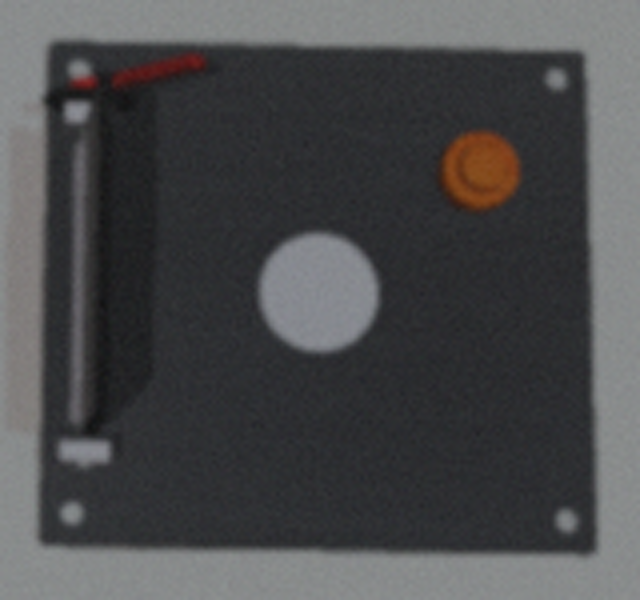

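The measurements agree: spot ≈ (537, −80.6) and cap ≈ (593.7, −155.7). The plate is nearly aligned with the world, with corner sides of about 238 × 258 mm against 240 × 260 given. I'm moving above the cap with the jaws turned along world x.

Emit:
apply_moves([
  {"tx":0.3093,"ty":0.4288,"rz":12.81,"claw":0.085},
  {"tx":0.3093,"ty":0.4288,"rz":12.81,"claw":0.085},
  {"tx":0.3093,"ty":0.4288,"rz":12.81,"claw":0.085},
  {"tx":0.3093,"ty":0.4288,"rz":12.81,"claw":0.085},
  {"tx":0.3093,"ty":0.4288,"rz":12.81,"claw":0.085},
  {"tx":0.3093,"ty":0.4288,"rz":12.81,"claw":0.085},
  {"tx":0.3093,"ty":0.4288,"rz":12.81,"claw":0.085},
  {"tx":0.3093,"ty":0.4288,"rz":12.81,"claw":0.085},
  {"tx":0.3093,"ty":0.4288,"rz":12.81,"claw":0.085},
  {"tx":0.3093,"ty":0.4288,"rz":12.81,"claw":0.085},
  {"tx":0.3093,"ty":0.4288,"rz":12.81,"claw":0.085},
  {"tx":0.3093,"ty":0.4288,"rz":12.81,"claw":0.085},
])

```text
$.increments[0]: bad value
```

```bash
python3 - <<'E'
from h import *
from scipy.optimize import least_squares
s=read_state();print(s["clock"],s["eef_pos"],s["tool_rot"],s["qpos"],s["force"])
# plate screws from the crop (top) and side
t=[np.array(p)/4-.375+[290,210] for p in((79,69),(556,78),(567,520),(71,513))]
P=[onz("top",p,12)[:2] for p in t];print(np.round(P,1), np.mean(P,0))
a=P[0]-P[3];b=P[1]-P[2];c=P[0]-P[1];d=P[3]-P[2]
print("yaw",np.arctan2(a[1],a[0]),np.arctan2(b[1],b[0]),[np.arctan2(-v[0],v[1]) for v in(c,d)])
E
```

```text
0.1 [ 284.15481516 -583.98541254  230.47011268] [-3.13988621e+00  4.08733408e-05  4.52823176e-01] [ 1.0521728   0.62927499  0.03845433  1.51825944 -0.02697949  0.9962834
 -0.02000399] [-0.54676506  0.18303638  0.4819369 ]
[[ 644.    33.7]
 [ 640.9 -195.9]
 [ 430.8 -193.6]
 [ 433.7   37. ]] [537.34422532 -79.72047053]
yaw -0.0158153375507287 -0.011100949259879181 [np.float64(-0.013850540810708974), np.float64(-0.012448691931157895)]
```

Emit:
apply_moves([
  {"tx":0.3093,"ty":0.4288,"tz":0,"rx":0,"ry":0,"rz":12.81,"claw":0.085},
  {"tx":0.3093,"ty":0.4288,"tz":0,"rx":0,"ry":0,"rz":12.81,"claw":0.085},
  {"tx":0.3093,"ty":0.4288,"tz":0,"rx":0,"ry":0,"rz":12.81,"claw":0.085},
  {"tx":0.3093,"ty":0.4288,"tz":0,"rx":0,"ry":0,"rz":12.81,"claw":0.085},
  {"tx":0.3093,"ty":0.4288,"tz":0,"rx":0,"ry":0,"rz":12.81,"claw":0.085},
  {"tx":0.3093,"ty":0.4288,"tz":0,"rx":0,"ry":0,"rz":12.81,"claw":0.085},
  {"tx":0.3093,"ty":0.4288,"tz":0,"rx":0,"ry":0,"rz":12.81,"claw":0.085},
  {"tx":0.3093,"ty":0.4288,"tz":0,"rx":0,"ry":0,"rz":12.81,"claw":0.085},
  {"tx":0.3093,"ty":0.4288,"tz":0,"rx":0,"ry":0,"rz":12.81,"claw":0.085},
  {"tx":0.3093,"ty":0.4288,"tz":0,"rx":0,"ry":0,"rz":12.81,"claw":0.085},
  {"tx":0.3093,"ty":0.4288,"tz":0,"rx":0,"ry":0,"rz":12.81,"claw":0.085},
  {"tx":0.3093,"ty":0.4288,"tz":0,"rx":0,"ry":0,"rz":12.81,"claw":0.085},
])

```text
clock: 1.3
eef_pos: [596.3, -149.0, 231.0]
tool_rot: [3.14, -0.004, 1.579]
force: [-0.4, 0.0, -0.0]
width: 84.5
```

Emit:
apply_moves([
  {"tx":0,"ty":0,"tz":-0.04,"rx":0,"ry":0,"rz":0,"claw":0.085},
  {"tx":0,"ty":0,"tz":-0.08,"rx":0,"ry":0,"rz":0,"claw":0.085},
  {"tx":0,"ty":0,"tz":-0.12,"rx":0,"ry":0,"rz":0,"claw":0.085},
  {"tx":0,"ty":0,"tz":-0.13,"rx":0,"ry":0,"rz":0,"claw":0.085},
  {"tx":0,"ty":0,"tz":-0.13,"rx":0,"ry":0,"rz":0,"claw":0.085},
  {"tx":0,"ty":0,"tz":-0.13,"rx":0,"ry":0,"rz":0,"claw":0.085},
])

```text
clock: 1.9
eef_pos: [594.8, -156.3, 102.8]
tool_rot: [3.139, 0.001, 1.57]
force: [-0.1, -0.4, 1.1]
width: 84.9
```

Emit:
apply_moves([
  {"tx":0,"ty":0,"tz":-0.03,"rx":0,"ry":0,"rz":0,"claw":0.085},
  {"tx":0,"ty":0,"tz":-0.06,"rx":0,"ry":0,"rz":0,"claw":0.085},
  {"tx":0,"ty":0,"tz":-0.08,"rx":0,"ry":0,"rz":0,"claw":0.085},
  {"tx":0,"ty":0,"tz":-0.086,"rx":0,"ry":0,"rz":0,"claw":0.085},
  {"tx":0,"ty":0,"tz":-0.086,"rx":0,"ry":0,"rz":0,"claw":0.07},
  {"tx":0,"ty":0,"tz":-0.086,"rx":0,"ry":0,"rz":0,"claw":0.05},
  {"tx":0,"ty":0,"tz":-0.086,"rx":0,"ry":0,"rz":0,"claw":0.03},
  {"tx":0,"ty":0,"tz":-0.086,"rx":0,"ry":0,"rz":0,"claw":0.03},
  {"tx":0,"ty":0,"tz":-0.086,"rx":0,"ry":0,"rz":0,"claw":0.03},
  {"tx":0,"ty":0,"tz":-0.086,"rx":0,"ry":0,"rz":0,"claw":0.03},
  {"tx":0,"ty":0,"tz":-0.086,"rx":0,"ry":0,"rz":0,"claw":0.03},
  {"tx":0,"ty":0,"tz":-0.086,"rx":0,"ry":0,"rz":0,"claw":0.03},
])

```text
clock: 3.1
eef_pos: [594.9, -156.0, 17.2]
tool_rot: [3.139, 0.001, 1.571]
force: [-1.2, -0.2, 6.1]
width: 33.2
```

```bash
python3 - <<'E'
from h import *
s=read_state();print(s["clock"],s["eef_pos"],s["tool_rot"],s["qpos"],s["force"],s["width"])
a=grab("side")[300:400,250:400];b=grab("top")[200:300,350:500]
v=np.hstack([a,b]);cv2.imwrite("pics/g1.png",cv2.resize(v[...,::-1],None,fx=2.6,fy=2.6))
E
```

```text
3.1 [ 594.88553399 -155.99523491   17.21477035] [3.13890485e+00 7.45904175e-04 1.57057754e+00] [ 0.32703025  0.86911443 -0.19040661  1.75887719  0.28639458  0.53790609
 -0.04426947] [-1.24594761 -0.24727724  6.12265635] 33.20414007728141
```

View pics/g1.png

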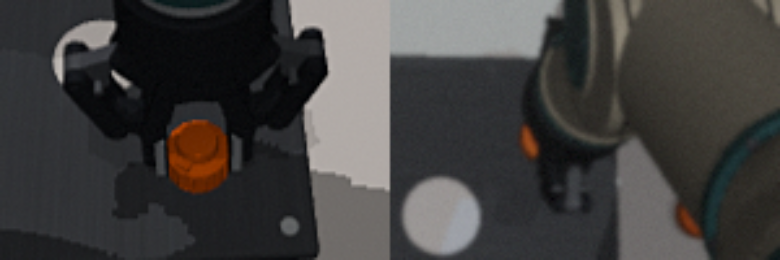

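The cap is gripped (opening 33 mm on a 36 mm body). Next I lift it, carry it to the spot and stop just above to check.

Emit:
apply_moves([
  {"tx":0,"ty":0,"tz":0.01,"rx":0,"ry":0,"rz":0,"claw":0.03},
  {"tx":0,"ty":0,"tz":0.025,"rx":0,"ry":0,"rz":0,"claw":0.03},
  {"tx":-0.015,"ty":0.02,"tz":0.03,"rx":0,"ry":0,"rz":0,"claw":0.03},
  {"tx":-0.03,"ty":0.04,"tz":0.03,"rx":0,"ry":0,"rz":0,"claw":0.03},
  {"tx":-0.045,"ty":0.06,"tz":0.03,"rx":0,"ry":0,"rz":0,"claw":0.03},
  {"tx":-0.057,"ty":0.0753,"tz":0.03,"rx":0,"ry":0,"rz":0,"claw":0.03},
  {"tx":-0.057,"ty":0.0753,"tz":0.03,"rx":0,"ry":0,"rz":0,"claw":0.03},
  {"tx":-0.057,"ty":0.0753,"tz":0.02,"rx":0,"ry":0,"rz":0,"claw":0.03},
  {"tx":-0.057,"ty":0.0753,"tz":0.01,"rx":0,"ry":0,"rz":0,"claw":0.03},
  {"tx":-0.057,"ty":0.0753,"tz":0.01,"rx":0,"ry":0,"rz":0,"claw":0.03},
  {"tx":-0.057,"ty":0.0753,"tz":0.01,"rx":0,"ry":0,"rz":0,"claw":0.03},
])

```text
clock: 4.3
eef_pos: [536.6, -81.1, 24.6]
tool_rot: [-3.141, 0.0, 1.57]
force: [0.1, -0.2, -0.5]
width: 33.1
```

```bash
python3 - <<'E'
from h import *
s=read_state();print(s["clock"],s["eef_pos"],s["force"],s["width"])
im=grab("side");a=im[250:370,210:370]
cv2.imwrite("pics/g2.png",cv2.resize(a[...,::-1],None,fx=4,fy=4))
for q,c,b in blobs(orange(im)[:400,200:400]): print(q,c+[200,0],b,onz("side",c+[200,0],26).round(1),onz("side",c+[200,0],36).round(1))
E
```

```text
4.3 [536.55172851 -81.14896775  24.56799068] [ 0.09868963 -0.19963488 -0.5126889 ] 33.13096585748916
378 [285.  315.9] [ 75 304  21  25] [534.6 -79.8  26. ] [535.5 -87.   36. ]
```

View pics/g2.png

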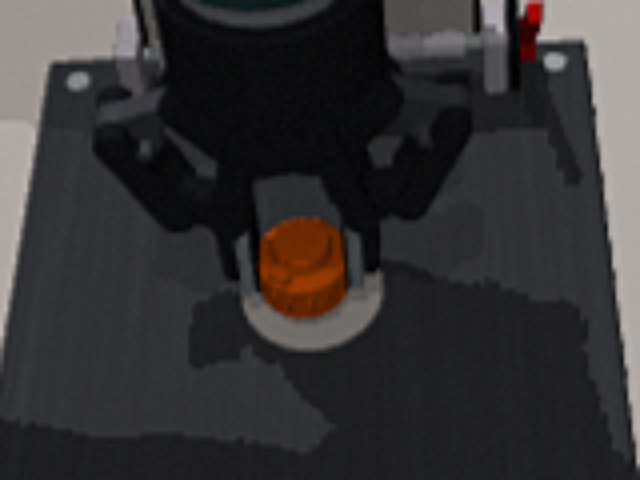

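Emit:
apply_moves([
  {"tx":0.0015,"ty":0.0005,"tz":-0.003,"rx":0,"ry":0,"rz":0,"claw":0.03},
  {"tx":0.0015,"ty":0.0005,"tz":-0.006,"rx":0,"ry":0,"rz":0,"claw":0.03},
  {"tx":0.0015,"ty":0.0005,"tz":-0.0075,"rx":0,"ry":0,"rz":0,"claw":0.03},
  {"tx":0.0015,"ty":0.0005,"tz":-0.0075,"rx":0,"ry":0,"rz":0,"claw":0.03},
  {"tx":0.0015,"ty":0.0005,"tz":-0.0075,"rx":0,"ry":0,"rz":0,"claw":0.03},
])

```text
clock: 4.85
eef_pos: [538.1, -79.9, 17.8]
tool_rot: [-3.141, -0.0, 1.571]
force: [0.4, 0.2, -0.8]
width: 33.1
```

Emit:
apply_moves([
  {"tx":0,"ty":0,"tz":-0.001,"rx":0,"ry":0,"rz":0,"claw":0.03},
  {"tx":0,"ty":0,"tz":-0.001,"rx":0,"ry":0,"rz":0,"claw":0.03},
  {"tx":0,"ty":0,"tz":-0.001,"rx":0,"ry":0,"rz":0,"claw":0.045},
  {"tx":0,"ty":0,"tz":-0.001,"rx":0,"ry":0,"rz":0,"claw":0.06},
  {"tx":0,"ty":0,"tz":-0.001,"rx":0,"ry":0,"rz":0,"claw":0.08},
  {"tx":0,"ty":0,"tz":-0.001,"rx":0,"ry":0,"rz":0,"claw":0.08},
  {"tx":0,"ty":0,"tz":-0.001,"rx":0,"ry":0,"rz":0,"claw":0.08},
  {"tx":0,"ty":0,"tz":0.02,"rx":0,"ry":0,"rz":0,"claw":0.08},
  {"tx":0,"ty":0,"tz":0.06,"rx":0,"ry":0,"rz":0,"claw":0.08},
  {"tx":0,"ty":0,"tz":0.1,"rx":0,"ry":0,"rz":0,"claw":0.08},
  {"tx":0,"ty":0,"tz":0.15,"rx":0,"ry":0,"rz":0,"claw":0.08},
  {"tx":0,"ty":0,"tz":0.2,"rx":0,"ry":0,"rz":0,"claw":0.08},
])

```text
clock: 6.05
eef_pos: [537.6, -79.8, 219.5]
tool_rot: [-3.141, -0.0, 1.571]
force: [1.3, -0.1, -0.6]
width: 80.2
```

Emit:
apply_moves([
  {"tx":0,"ty":0,"tz":0.05,"rx":0,"ry":0,"rz":0,"claw":0.04},
  {"tx":0,"ty":0,"tz":0.08,"rx":0,"ry":0,"rz":0,"claw":0},
  {"tx":0,"ty":0.05,"tz":0.08,"rx":0,"ry":0,"rz":0,"claw":0},
  {"tx":0,"ty":0.1,"tz":0.08,"rx":0,"ry":0,"rz":0,"claw":0},
  {"tx":0,"ty":0.15,"tz":0.08,"rx":0,"ry":0,"rz":0,"claw":0},
  {"tx":0,"ty":0.19,"tz":0.08,"rx":0,"ry":0,"rz":0,"claw":0},
  {"tx":0,"ty":0.19,"tz":0.08,"rx":0,"ry":0,"rz":0,"claw":0},
  {"tx":0,"ty":0.19,"tz":0.08,"rx":0,"ry":0,"rz":0,"claw":0},
])

```text
clock: 6.85
eef_pos: [537.8, 110.8, 297.6]
tool_rot: [-3.141, 0.0, 1.573]
force: [0.3, -0.7, -0.1]
width: 0.1
```

```bash
python3 - <<'E'
from h import *
s=read_state();print(s["clock"],s["eef_pos"],s["tool_rot"],s["force"],s["width"])
im=grab("side","pics/s3.png");a=im[120:380,200:400]
cv2.imwrite("pics/g3.png",cv2.resize(a[...,::-1],None,fx=2.3,fy=2.3))
t=grab("top","pics/t3.png")
for n,i in(("side",im),("top",t)):
  for q,c,b in blobs(orange(i)): print(n,q,c,b,onz(n,c,26).round(1))
# initial geometry: panel & pointer
# hinge from plate fit: yaw -0.0133, spot top frame (537.1,-79.6)
yaw=-.0133;ex=np.array([np.cos(yaw),np.sin(yaw),0]);ey=np.array([-ex[1],ex[0],0]);sp=np.array([537.3,-80.5,0])
def P(x,y,z):return sp+ex*x+ey*y+np.array([0,0,z])
for th in np.arange(.55,1.06,.1):
  r=[*proj("side",P(91,110-80*np.cos(th),34+80*np.sin(th))),*proj("top",P(91,110-80*np.cos(th),34+80*np.sin(th)))]
  print("ptr",th.round(2),np.round(r,1))
for th in np.arange(1.45,1.86,.1):
  print("edge",th.round(2),*[proj("side",P(x,110-130*np.cos(th),34+130*np.sin(th))).round(1) for x in(-70,70)])
E
```

```text
6.85 [537.7897862  110.8316855  297.61507822] [-3.14111656e+00  4.94230532e-04  1.57323366e+00] [ 0.25235026 -0.70044838 -0.13898347] 0.09407024219846438
side 130 [  9.4 144.4] [  0 140  19  10] [-118.7  456.3   26. ]
side 48 [  3.2 156.5] [  0 154   9   7] [-110.6  405.8   26. ]
side 325 [286.6 316.2] [276 307  23  22] [537.1 -80.5  26. ]
side 598 [289.1 445.5] [276 432  28  30] [ 541.5 -277.6   26. ]
side 607 [218.1 456.7] [205 442  28  32] [ 454.  -285.3   26. ]
top 237 [369.7 282.1] [361 274  18  18] [536.2 -78.9  26. ]
top 231 [469.8 281.4] [461 274  18  16] [ 538.2 -266.9   26. ]
top 249 [476.4 328.6] [468 320  18  18] [ 450.6 -274.9   26. ]
ptr 0.55 [343.3 272.5 350.5 227.9]
ptr 0.65 [343.1 267.5 348.3 227.1]
ptr 0.75 [343.  262.4 345.7 226.3]
ptr 0.85 [342.7 257.3 342.7 225.6]
ptr 0.95 [342.5 252.2 339.4 224.9]
ptr 1.05 [342.2 247.1 335.7 224.3]
edge 1.45 [233.9 212.1] [327.6 208.5]
edge 1.55 [234.7 206. ] [327.2 202.5]
edge 1.65 [235.6 200.7] [326.8 197.2]
edge 1.75 [236.6 196.2] [326.5 192.8]
edge 1.85 [237.7 192.6] [326.2 189.3]
```

View pics/g3.png

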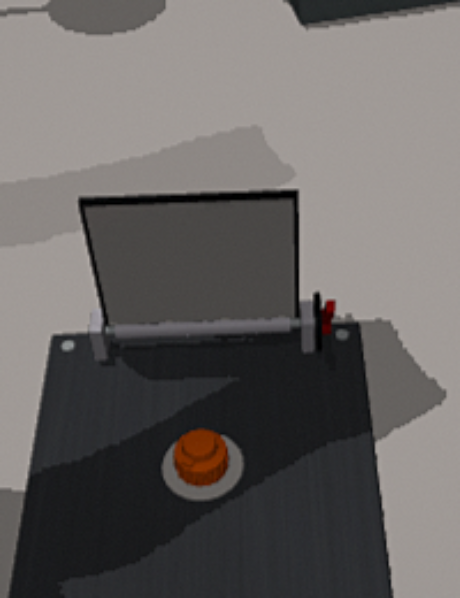

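The cap is on the spot: its centroid is within about 2 mm of the spot in both views, and it is upright. The panel is at about 1.54 rad and the pointer at about 0.92. I'm lowering the closed fingers behind the panel.

Emit:
apply_moves([
  {"tx":0,"ty":0,"tz":-0.05,"rx":0,"ry":0,"rz":0,"claw":0},
  {"tx":0,"ty":0,"tz":-0.1,"rx":0,"ry":0,"rz":0,"claw":0},
  {"tx":0,"ty":0,"tz":-0.14,"rx":0,"ry":0,"rz":0,"claw":0},
  {"tx":0,"ty":0,"tz":-0.154,"rx":0,"ry":0,"rz":0,"claw":0},
  {"tx":0,"ty":-0.03,"tz":-0.154,"rx":0,"ry":0,"rz":0,"claw":0},
  {"tx":0,"ty":-0.05,"tz":-0.154,"rx":0,"ry":0,"rz":0,"claw":0},
  {"tx":0,"ty":-0.055,"tz":-0.154,"rx":0,"ry":0,"rz":0,"claw":0},
  {"tx":0,"ty":-0.055,"tz":-0.154,"rx":0,"ry":0,"rz":0,"claw":0},
])

```text
clock: 7.75
eef_pos: [538.4, 53.1, 143.9]
tool_rot: [3.141, 0.0, 1.567]
force: [-0.4, 0.5, 0.6]
width: 0.0
```

Emit:
apply_moves([
  {"tx":0,"ty":-0.006,"tz":0,"rx":0,"ry":0,"rz":0,"claw":0},
  {"tx":0,"ty":-0.012,"tz":0,"rx":0,"ry":0,"rz":0,"claw":0},
  {"tx":0,"ty":-0.017,"tz":0,"rx":0,"ry":0,"rz":0,"claw":0},
  {"tx":0,"ty":-0.022,"tz":-0.0005,"rx":0,"ry":0,"rz":0,"claw":0},
  {"tx":0,"ty":-0.027,"tz":-0.001,"rx":0,"ry":0,"rz":0,"claw":0},
  {"tx":0,"ty":-0.032,"tz":-0.002,"rx":0,"ry":0,"rz":0,"claw":0},
  {"tx":0,"ty":-0.037,"tz":-0.003,"rx":0,"ry":0,"rz":0,"claw":0},
  {"tx":0,"ty":-0.042,"tz":-0.004,"rx":0,"ry":0,"rz":0,"claw":0},
  {"tx":0,"ty":-0.047,"tz":-0.005,"rx":0,"ry":0,"rz":0,"claw":0},
  {"tx":0,"ty":-0.052,"tz":-0.007,"rx":0,"ry":0,"rz":0,"claw":0},
  {"tx":0,"ty":-0.056,"tz":-0.009,"rx":0,"ry":0,"rz":0,"claw":0},
  {"tx":0,"ty":-0.056,"tz":-0.009,"rx":0,"ry":0,"rz":0,"claw":0},
])

```text
clock: 8.95
eef_pos: [538.1, -2.4, 134.5]
tool_rot: [-3.141, 0.001, 1.569]
force: [-0.4, 0.4, 0.1]
width: 0.1
```

```bash
cat >>h.py <<'E'
yaw=-.0133;ex=np.array([np.cos(yaw),np.sin(yaw),0]);ey=np.array([-ex[1],ex[0],0]);sp=np.array([537.3,-80.5,0])
def P(x,y,z):return sp+ex*x+ey*y+np.array([0,0,z])
def edge(th,x): return proj("side",P(x,110-130*np.cos(th),34+130*np.sin(th)))
E
python3 - <<'E'
from h import *
s=read_state();print(s["clock"],s["eef_pos"],s["tool_rot"],s["force"],s["width"])
im=grab("side","pics/s4.png");a=im[190:350,210:370]
cv2.imwrite("pics/g4.png",cv2.resize(a[...,::-1],None,fx=3.7,fy=3.7))
for th in np.arange(.8,1.31,.1): print(th.round(2),edge(th,-70).round(1),edge(th,70).round(1))
E
```

```text
8.95 [538.11734502  -2.37003479 134.4521593 ] [-3.14119837e+00  1.06731711e-03  1.56936810e+00] [-0.42281035  0.42643877  0.13686159] 0.06347301919894655
0.8 [232.6 265.5] [330.3 261.4]
0.9 [232.3 256.4] [329.9 252.4]
1.0 [232.2 247.5] [329.5 243.5]
1.1 [232.3 238.8] [329.1 234.8]
1.2 [232.6 230.5] [328.6 226.6]
1.3 [233.  222.7] [328.2 218.9]
```

View pics/g4.png

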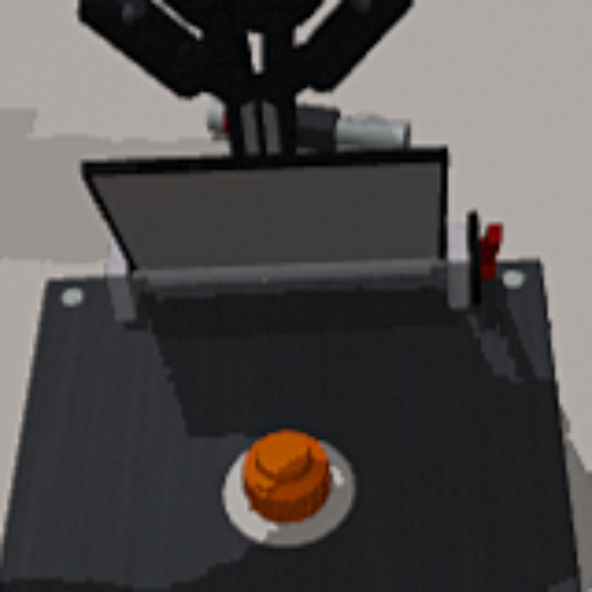

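The panel edge is at rows 235/231, so the panel is at about 1.145 rad, as predicted. I'm continuing along the arc to about 0.95 and will then compare it with the pointer.

Emit:
apply_moves([
  {"tx":0,"ty":-0.004,"tz":-0.002,"rx":0,"ry":0,"rz":0,"claw":0},
  {"tx":0,"ty":-0.008,"tz":-0.0035,"rx":0,"ry":0,"rz":0,"claw":0},
  {"tx":0,"ty":-0.012,"tz":-0.0055,"rx":0,"ry":0,"rz":0,"claw":0},
  {"tx":0,"ty":-0.016,"tz":-0.0075,"rx":0,"ry":0,"rz":0,"claw":0},
  {"tx":0,"ty":-0.019,"tz":-0.0095,"rx":0,"ry":0,"rz":0,"claw":0},
  {"tx":0,"ty":-0.019,"tz":-0.0095,"rx":0,"ry":0,"rz":0,"claw":0},
  {"tx":0,"ty":-0.019,"tz":-0.0095,"rx":0,"ry":0,"rz":0,"claw":0},
])

```text
clock: 9.7
eef_pos: [538.1, -20.7, 125.1]
tool_rot: [-3.141, 0.001, 1.57]
force: [-1.0, -0.1, -0.7]
width: 0.4
```

```bash
python3 - <<'E'
from h import *
s=read_state();print(s["clock"],s["eef_pos"],s["force"])
im=grab("side","pics/s5.png");t=grab("top","pics/t5.png")
a=cv2.resize(im[230:290,220:360],None,fx=5,fy=5,interpolation=2);b=cv2.resize(t[210:270,290:430],None,fx=5,fy=5,interpolation=2)
cv2.imwrite("pics/g5.png",np.vstack([a,b])[...,::-1])
g=cv2.cvtColor(im,cv2.COLOR_RGB2GRAY)
for x in (240,250,310,320,326): print(x,g[240:264,x])
E
```

```text
9.7 [538.0750856  -20.71993833 125.14799129] [-0.97061311 -0.09639316 -0.7480712 ]
240 [149 150 148 150 147 149 150 159 119  43   5  12  16  46  57  57  55  54
  20  19 106 166 176 171]
250 [150 149 149 150 149 150 152 162  97  10   3   7  17  48  56  55  53  53
  54  53  53  52  50  61]
310 [150 151 149 151 156 136  62   0   6   3  45  57  53  54  55  53  53  55
  53  52  51  73  85  80]
320 [172 173 170 156 157 112  33   2   7  21  48  57  51  55  54  53  55  52
  54  51  50  81  86  76]
326 [170 169 171 172 183 113  13   5   4  17  48  55  54  53  55  52  53  54
  53  52  60  73  65  53]
```

View pics/g5.png

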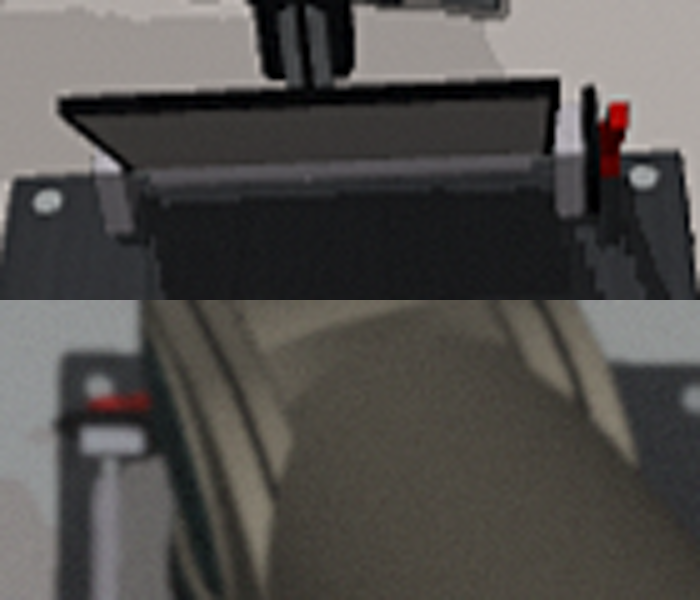

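```bash
python3 - <<'E'
from h import *
def pt(th,x,r,t): return P(x,110-r*np.cos(th)+t*np.sin(th),34+r*np.sin(th)+t*np.cos(th))
for th in np.arange(.8,1.05,.05):
  print(th.round(2),"panel top/bot L",*[proj("side",pt(th,-59,130,t))[1].round(1) for t in(2.5,-2.5)],"R",*[proj("side",pt(th,65,130,t)).round(1) for t in(2.5,-2.5)],
   "ptr top/bot",*[proj("side",pt(th,91,80,t)).round(1) for t in(4.5,-4.5)],"TOPview",*[proj("top",pt(th,91,80,t)).round(1) for t in(4.5,-4.5)])
im=cv2.cvtColor(cv2.imread("pics/side0.png"),cv2.COLOR_BGR2RGB);print(im[247:267,343,0],im[247:267,342,0])
t=cv2.cvtColor(cv2.imread("pics/top0.png"),cv2.COLOR_BGR2RGB).astype(int)
for r in range(223,230): print(r,(t[r,332:346,0]-t[r,332:346,2]))
E
```

```text
0.8 panel top/bot L 263.4 266.9 R [326.7 259.8] [326.9 263.3] ptr top/bot [342.7 257. ] [343.  262.8] TOPview [342.5 225.5] [345.9 226.3]
0.85 panel top/bot L 258.9 262.4 R [326.5 255.3] [326.7 258.7] ptr top/bot [342.6 254.4] [342.9 260.2] TOPview [340.9 225.2] [344.5 225.9]
0.9 panel top/bot L 254.4 257.9 R [326.3 250.8] [326.5 254.2] ptr top/bot [342.5 251.8] [342.8 257.6] TOPview [339.2 224.9] [342.9 225.6]
0.95 panel top/bot L 249.9 253.3 R [326.1 246.3] [326.3 249.7] ptr top/bot [342.4 249.3] [342.6 255. ] TOPview [337.4 224.5] [341.3 225.3]
1.0 panel top/bot L 245.5 248.9 R [325.9 241.9] [326.1 245.3] ptr top/bot [342.2 246.8] [342.5 252.5] TOPview [335.5 224.3] [339.6 224.9]
[151 151 153 147 140 142 144 148 100  40  32  30  50  52  61  67  63  57
  32  14] [151 153 153 148 140 134 136 137  96  48  38  41  39  38  58  70  67  63
  37  15]
223 [ 3  6 10 16 23 34 31 25 16  4 -3 -6 -6 -8]
224 [23 33 34 44 53 61 62 55 37 16  1 -2 -3 -4]
225 [50 55 58 56 63 67 72 69 53 25  4 -3 -6 -3]
226 [63 61 63 53 53 55 60 58 48 22  2 -3 -2 -3]
227 [52 50 46 39 28 28 24 28 20 11 -2 -5 -5 -4]
228 [30 24 23 17 13  6  8  2  6 -1 -5 -4 -5 -2]
229 [12  4  6  2 -1 -4 -5 -1 -2 -4 -3 -2 -6 -4]
```

The panel is at about 0.965 and the pointer at 0.935–0.96 (side and top views), so they are already in line. I'll add one small nudge of about 0.02 and then retreat upward and back.

Emit:
apply_moves([
  {"tx":0,"ty":-0.001,"tz":-0.0007,"rx":0,"ry":0,"rz":0,"claw":0},
  {"tx":0,"ty":-0.0018,"tz":-0.0013,"rx":0,"ry":0,"rz":0,"claw":0},
  {"tx":0,"ty":-0.0018,"tz":-0.0013,"rx":0,"ry":0,"rz":0,"claw":0},
  {"tx":0,"ty":0.002,"tz":0.004,"rx":0,"ry":0,"rz":0,"claw":0},
  {"tx":0,"ty":0.01,"tz":0.02,"rx":0,"ry":0,"rz":0,"claw":0},
  {"tx":0,"ty":0.02,"tz":0.06,"rx":0,"ry":0,"rz":0,"claw":0},
  {"tx":0,"ty":0.02,"tz":0.1,"rx":0,"ry":0,"rz":0,"claw":0},
  {"tx":0,"ty":0.02,"tz":0.15,"rx":0,"ry":0,"rz":0,"claw":0},
  {"tx":-0.04,"ty":0.02,"tz":0.18,"rx":0,"ry":0,"rz":0,"claw":0},
  {"tx":-0.08,"ty":0.02,"tz":0.18,"rx":0,"ry":0,"rz":0,"claw":0},
  {"tx":-0.12,"ty":0.02,"tz":0.18,"rx":0,"ry":0,"rz":0,"claw":0},
  {"tx":-0.12,"ty":0.02,"tz":0.18,"rx":0,"ry":0,"rz":0,"claw":0},
])

```text
clock: 11.0
eef_pos: [412.5, -0.3, 305.4]
tool_rot: [-3.137, 0.002, 1.571]
force: [1.4, -0.4, -0.8]
width: -0.0
```

```bash
python3 - <<'E'
from h import *
s=read_state();print(s["clock"],s["eef_pos"],s["force"])
im=grab("side","pics/s6.png");t=grab("top","pics/t6.png")
a=cv2.resize(im[220:350,210:370],None,fx=4,fy=4)
b=cv2.resize(t[210:350,290:450],None,fx=4,fy=4)
cv2.imwrite("pics/g6.png",np.hstack([a[:520],b[:520]])[:, :,::-1]) if 0 else cv2.imwrite("pics/g6.png",cv2.resize(np.hstack([a[:520],b[:520]])[...,::-1],(800,325)))
g=cv2.cvtColor(im,cv2.COLOR_RGB2GRAY)
for x in (240,326): print(x,g[240:260,x])
print([q[1:] for q in blobs(red(im),8)])
for n,i in(("side",im),("top",t)):
  for q,c,b in blobs(orange(i)): print(n,q,c,onz(n,c,26).round(1))
E
```

```text
11.0 [ 4.12461546e+02 -3.10349029e-01  3.05392359e+02] [ 1.40049341 -0.37283837 -0.82739339]
240 [139 137 137 136 136 137 138 136 145 125  56   0   4   8  41  49  49  53
  36   3]
326 [157 156 156 157 157 169 101  15   6  10  16  45  50  49  47  47  47  50
  47  49]
[(array([ 25.2, 119.5]), array([  0, 100,  55,  48], dtype=int32)), (array([270.8, 221.5]), array([270, 217,   3,   9], dtype=int32)), (array([343.2, 252.9]), array([342, 251,   4,   5], dtype=int32)), (array([341.7, 262.2]), array([340, 259,   4,   6], dtype=int32))]
side 131 [  9.4 144.4] [-118.7  456.3   26. ]
side 48 [  3.2 156.5] [-110.6  405.8   26. ]
side 324 [286.6 316.2] [537.1 -80.5  26. ]
side 597 [289.1 445.5] [ 541.5 -277.6   26. ]
side 607 [218.1 456.7] [ 454.  -285.3   26. ]
top 87 [369.7 277.6] [544.6 -79.   26. ]
top 230 [469.9 281.4] [ 538.2 -267.1   26. ]
top 242 [476.5 328.6] [ 450.6 -275.1   26. ]
```

View pics/g6.png

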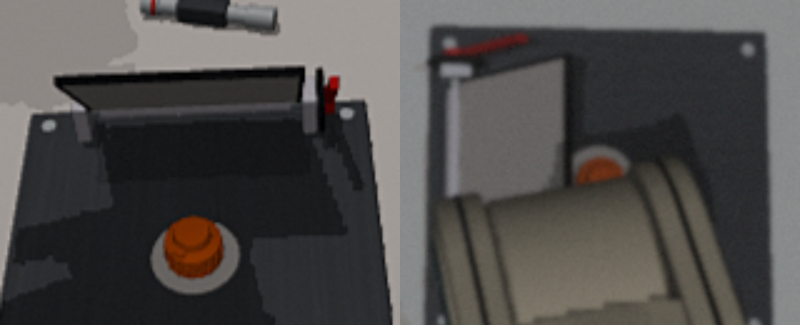

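```bash
python3 - <<'E'
from h import *
def pt(th,x,r,t): return P(x,110-r*np.cos(th)+t*np.sin(th),34+r*np.sin(th)+t*np.cos(th))
t=cv2.cvtColor(cv2.imread("pics/t6.png"),cv2.COLOR_BGR2GRAY)
for r in(240,250,260): print(r,t[r,346:366])
for th in(.85,.9,.95,1.): print(th,[proj("top",pt(th,x,130,u)).round(1) for x in(60,35) for u in(2.5,-2.5)])
E
```

```text
240 [101 101  98 102 100 100  99  95  88  64  32  26  27  27  33  35  35  39
  45  46]
250 [ 99 101  94  99  99  99 100  98  91  63  31  16  22  28  32  31  36  38
  44  46]
260 [ 99  99 100  98  96  98 102  99  90  61  31  20  23  26  34  35  34  40
  48  45]
0.85 [array([362.3, 238.7]), array([364.3, 239.1]), array([362.3, 253. ]), array([364.3, 253.4])]
0.9 [array([359.6, 238.2]), array([361.7, 238.6]), array([359.6, 252.6]), array([361.7, 252.9])]
0.95 [array([356.7, 237.7]), array([358.9, 238.1]), array([356.7, 252.1]), array([358.9, 252.5])]
1.0 [array([353.7, 237.2]), array([356. , 237.6]), array([353.6, 251.7]), array([356., 252.])]
```

```bash
python3 -c "
from cell import *
print(finish_job())"
```

```text
the job is handed in; nothing more can be done
None
```

I set the orange cap on the white spot, then folded the panel down in line with the red pointer. I backed the arm off and handed the job in at about 11 s of the 48 s allowed. `finish_job` gives no verdict, so these are my own last checks:

- **Cap:** it stands upright, and both views put its centre within about 2 mm of the spot's centre. That is the side view at the end and the top view before folding. In the last top picture the arm half hid the cap, so that reading (about 8 mm off in x) is not usable.
- **Panel:** about 0.95 rad in the side view and about 0.93–0.95 in the top view.
- **Pointer:** about 0.935 rad in the side view and about 0.96 in the top view. The two views differ by about 0.025 rad, so I put the mismatch with the panel at no more than 0.03 rad; the limit is 0.08.
- **Left alone:** the pointer's red tip and both spare caps were at the same pixels as at the start. I only moved well clear of the bottle and gauge and did not measure them again.
- **Grip opening:** it read 33 mm on the 36 mm cap body. I never explained the difference, but the lift and placing went normally.

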